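Change over the two drop-front lockers

ROBOT

A 6-joint arm with a two-finger parallel gripper is mounted at the origin on a cart in front of the work surface, level with it; the furniture and walls round the work are solid. World frame = base frame: x ahead of the robot, y to its left, z up, the work surface at z = 0. Lengths are in m, angles in rad, forces in N, time in s.
With the tool pointing down it reaches from about 0.35 to 0.925 m from the base axis. Payload 6.4 kg.
Tool frame: the origin (TCP) lies at the very end of the fingers, on their centre line; the grasp point (between the pads) lies 19 mm behind it (r.tcp_to_grasp is the distance from the TCP to the grasp point, in m); y points along the fingers, z is the direction in which the jaws open and shut, and the axes are right-handed (so a half turn about y gives the same grasp; the last joint's range is limited). The gripper opens to 85 mm and grips with 20 to 120 N. Pads are 22 mm wide; open, the fingers measure 114 mm over their backs; the gripper's body (76 mm by 85 mm) begins 54 mm behind the grasp point. The pads swing forward as they close: fully open they stand 13 mm farther back than shut.
Start: joints at [-1.275, 0.245, 1.558, -0, 1.339, -0.174], TCP at [0.294, -0.58, 0.231] pointing down, gripper open.
Joint ranges: [-3.13, 3.13], [-1.02, 2.26], [0.13, 2.54], [-0.95, 4.09], [0.21, 2.88], [-2.74, 2.74]. Speed limits (rad/s): [2.57, 2.57, 3.14, 3.14, 3.14, 3.14].

INTERFACE

Orientations are given as a unit quaternion [w, x, y, z].
In Python, from cell import sensors, viewer, ticket, r gives the robot as it stands.
- The arm moves only by the tool arm_command, never from a script. Its argument "commands" is a list of rows, each an object with "offset": the shift along the tool's x, y, z in m, a list of three; "twist": the turn about the tool's y in degrees; "gripper": the closure, from 0 (fully open) to 1 (shut). In form: [{"offset": [dx, dy, dz], "twist": twist, "gripper": gripper}, ...]. A call has 1 to 8 rows; each row shifts and turns the commanded pose from where the row before left it, along the tool's axes as they then stand; what a row does not reach is not made up. A row lasts 1/12 s, in which the tool goes at most 41.7 mm and 7.16 degrees, less where a joint would pass 70% of its speed; a pose out of reach is approached as far as the arm can. A call is refused whole if a number of a shift passes 0.0417 or a number of a turn 7.16, either way. A call with a gripper value outside its range is refused whole. The fingers move at their own pace and stop on an object; "grip_force" is the grip in N (left out, the last holds). Time passes only in rows, so rows that do not move let the fingers close. It gives the time, the measured TCP pose, the force and the opening at its end, in the units of the state.
- sensors.observe(): the state, without advancing time (a new reading comes with each control period).
- viewer.read_camera(name): name is "scene" or "side" or "wrist"; returns the picture (400x640x3 uint8, blue, green, red); there is no depth.
- viewer.camera_params(name): a dict with "mtx" (3x3 intrinsics, pixels), "world_to_cam" (4x4, takes a point from world to camera coordinates). Camera axes: x right, y up, looking along -z (the intrinsics and any distortion apply to the point x, -y, -z); pixel columns grow to the right and rows downward; lengths in m; the calibration is good to about 2 mm. A picture is of the moment at which its call begins: read the wrist's pose just before it. camera_params takes no time and is no camera call; for the wrist camera it gives the pose at the moment of the call.
- ticket.close_job(): hands the job in, once; it reports no verdict.
The state is a dict: "time_s": time; "joints": joint angles; "dq": joint speeds; "effort": joint torques, N m; "tool_pos": TCP position; "tcp_rot": TCP orientation; "wrist_force": force on the tool from outside, world axes, zero at the start; "ft_torque": the same for the moment, N m; "gripper_width": opening from 0.0 (shut) to 1.0 (fully open).
Only numpy, scipy, OpenCV 4.12 (cv2) and the standard library are available. Lean on these libraries where they do the work, as an engineer would, in place of code of your own. Each camera call takes 0.05 s, during which the arm holds its last target.

TASK

Two plywood drop-front lockers stand side by side on the bench: I have finished with the wide one, whose door was left down, and need the narrow one next. Push the wide locker's door up until it is shut, and pull the narrow locker's door down as far as it goes.

Things in the scene. Friction and masses are not known exactly. Their poses are not given: they have to be found in the camera images.
- wide_grip (a point): Centre of the grip of the WIDE locker's door: a wooden cross-bar, 36 mm long with flat ends, 22 mm thick, on a 16 mm wide neck in the middle of the door's upper edge; pinch it by its ends from above. Axes turn with the door: y along bar and hinge (robot's left at yaw 0), z from hinge to grip, x into the case when shut. The hinge line is 140 mm from here along -z, 35 mm above the bench.
- narrow_grip (a point): Centre of the grip of the NARROW locker's door: same grip, axes and hinge distances as the wide one's. Grip centre is 175 mm above the bench when shut, 66 mm when fully down. Both cases are fixed, 110 mm deep, 140 mm high; on each top, at least 40 mm behind the shut door, lies a block up to 178 mm above the bench. Which locker stands on the left varies.
- wide_door (a joint): Door of the wide locker (plywood, 178 mm wide, 100 mm high, 12 mm thick, hinged at its bottom, folds down towards the robot). Angle in rad: 0 = shut, upright; grows as it comes down; 1.35 = fully down at its stop, 77 degrees. Stiff hinge: it stays where it is left; moving it takes about 1 to 4 N at the grip.
- narrow_door (a joint): Door of the narrow locker, 108 mm wide, otherwise the same make and the same stiff hinge. Angle in rad: 0 = shut, upright; 1.35 = fully down at its stop.

How it is judged:
By the outcome, as a careful person would: the job done as asked, in the order asked, and still so for the second after the job is handed in, with the robot touching nothing.
It also fails if it takes over 48 s, if anything falls off the work surface, if the arm or the gripper's body presses on something with over 40 N, if the wrist force passes 120 N, or if a joint passes its speed limit or range.

## Working session

There is one attempt and no reset: what is moved stays moved. The work goes in short steps, Python scripts to look and compute and a tool call to move; the robot and the scene stay as the last step left them, time stands still between calls to the robot, and variables do not carry over. Pictures are saved under pics/ and viewed, and the job is handed in when it is done.

Besides the shell and the picture viewer there is one more tool, called after ">>>" by a JSON object that holds its "name" and its "arguments". arm_command: Moves the arm, as the interface text tells. Its arguments: {"type":"object","properties":{"commands":{"type":"array"},"grip_force":{"type":"number"}},"required":["commands"]}

```bash
mkdir -p pics; ls
python3 - <<'E'
from cell import sensors, viewer, ticket, r
import cv2
s=sensors.observe();print(s)
for n in("scene","side"):
    im=viewer.read_camera(n);cv2.imwrite(f"pics/{n}0.png",im)
    p=viewer.camera_params(n);print(n,p)
E
```

```text
pics
{'time_s': 0.0, 'joints': array([-1.27509695e+00,  2.45810735e-01,  1.55903502e+00, -4.38366925e-05,
        1.33870524e+00, -1.74083516e-01]), 'dq': array([ 0.00112389,  0.00120456,  0.00050325,  0.00148814, -0.00156805,
       -0.0014081 ]), 'effort': array([-1.38293697e-03, -4.29510498e+01, -3.26129651e+01, -2.16359540e-04,
        5.30672434e-03, -1.79244080e-05]), 'tool_pos': array([ 0.2940867 , -0.57902741,  0.23017117]), 'tcp_rot': array([ 0.16451648, -0.16463073,  0.68837837, -0.68699801]), 'wrist_force': array([ 0.80334195, -0.16006479, -0.17279945]), 'ft_torque': array([-0.06481469, -0.04550114,  0.03363342]), 'gripper_width': 1.00151805108853}
scene {'mtx': array([[426.36273243,   0.        , 321.48312023],
       [  0.        , 426.36273243, 199.78115992],
       [  0.        ,   0.        ,   1.        ]]), 'world_to_cam': array([[-0.78173815, -0.62304998,  0.02634742,  0.5322113 ],
       [ 0.28038764, -0.31343465,  0.90727145, -0.24409173],
       [-0.55701727,  0.71663619,  0.41971934, -0.67347685],
       [ 0.        ,  0.        ,  0.        ,  1.        ]])}
side {'mtx': array([[441.11487428,   0.        , 321.22405411],
       [  0.        , 441.11487428, 205.13664703],
       [  0.        ,   0.        ,   1.        ]]), 'world_to_cam': array([[-0.91222822, -0.4096291 ,  0.00660893,  0.58368532],
       [ 0.26682486, -0.58181285,  0.76830873, -0.1524964 ],
       [-0.31087645,  0.70263633,  0.64004533, -0.89740149],
       [ 0.        ,  0.        ,  0.        ,  1.        ]])}
```

View pics/scene0.png

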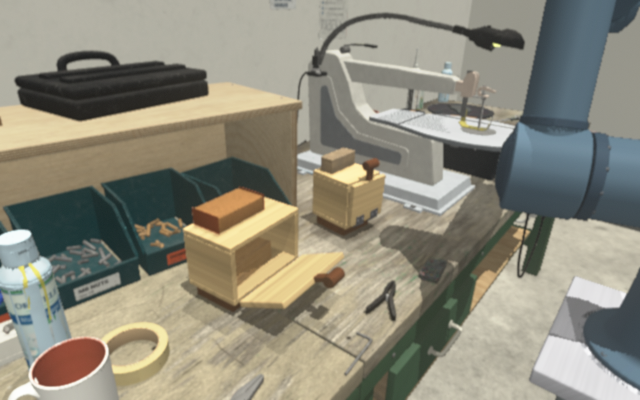

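View pics/side0.png

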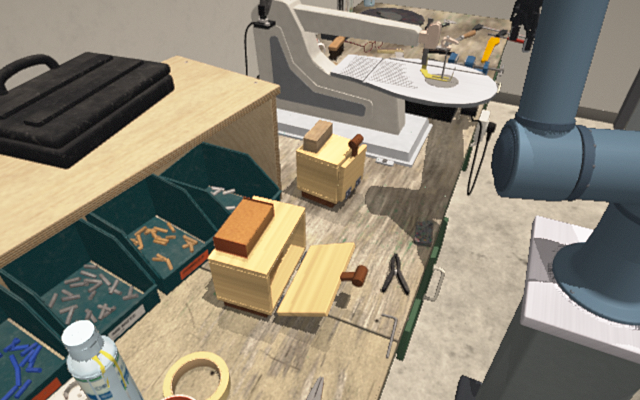

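Wide locker is nearer the camera with its door down: grip at about (330,276) in scene and (356,275) in side. The narrow one is shut, with its grip at (371,168) and (356,144). I'll mask the grips and enlarge the views to get the corners.

Run:
```python
import cv2,numpy as np
for n,b in(("scene",(180,140,400,320)),("side",(200,110,400,330))):
    im=cv2.imread(f"pics/{n}0.png")
    x0,y0,x1,y1=b
    c=im[y0:y1,x0:x1];c=cv2.resize(c,None,fx=3 if n=="scene" else 2.7,fy=3 if n=="scene" else 2.7,interpolation=cv2.INTER_CUBIC)
    cv2.imwrite(f"pics/{n}0z.png",c);print(c.shape)
    hsv=cv2.cvtColor(im,cv2.COLOR_BGR2HSV)
    m=((hsv[...,0]<13)|(hsv[...,0]>172))&(hsv[...,1]>110)&(hsv[...,2]<160)&(hsv[...,2]>25)
    k,l,st,ce=cv2.connectedComponentsWithStats(m.astype(np.uint8))
    for i in range(1,k):
        if st[i,4]>25: print(n,st[i],ce[i].round(1))
```

```text
(540, 660, 3)
scene [366 159  12   9  74] [372.  162.7]
scene [240 187  24  10  40] [251.3 190.6]
scene [192 208  27  25 391] [205.4 220.1]
scene [167 249  20  16 215] [176.1 256.3]
scene [316 268  28  15 160] [333.8 274.7]
scene [  0 313  10   9  58] [  4. 317.]
scene [  33  339   72   47 2283] [ 68.4 362. ]
(594, 540, 3)
side [349 134  14  22 153] [355.3 143.2]
side [302 192  33  15 143] [317.1 199.4]
side [243 196  30  10  53] [256.2 200.4]
side [213 237  34  21 403] [230.  246.9]
side [180 249  29  31 265] [193.5 264.6]
side [340 265  28  21 318] [355.5 275.5]
side [224 302  43  15 101] [245.5 309.4]
side [ 31 377  31  23 271] [ 47.8 389.9]
side [167 397  23   3  51] [178.3 398.3]
```

View pics/scene0z.png

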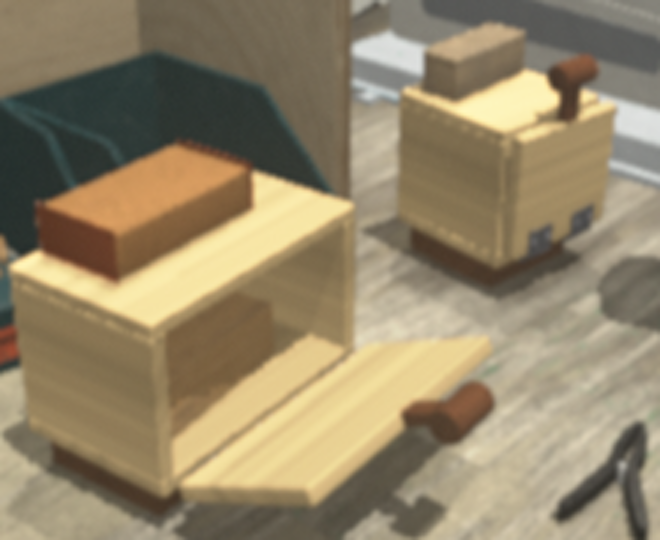

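View pics/side0z.png

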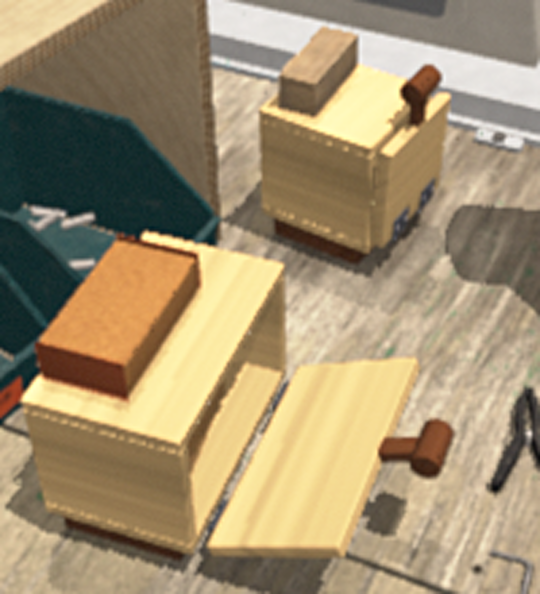

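```bash
cat > h.py <<'E'
import numpy as np,cv2
def load():
    from cell import viewer
    return {n:viewer.camera_params(n) for n in("scene","side")}
def ray(p,uv):
    M=p["world_to_cam"];K=p["mtx"];x=np.linalg.solve(K,[uv[0],uv[1],1]);d=M[:3,:3].T@np.array([x[0],-x[1],-x[2]])
    return -M[:3,:3].T@M[:3,3],d/np.linalg.norm(d)
def plane(p,uv,z):
    o,d=ray(p,uv);return o+d*(z-o[2])/d[2]
def tri(rs):
    A=0;b=0
    for o,d in rs:
        P=np.eye(3)-np.outer(d,d);A=A+P;b=b+P@o
    x=np.linalg.solve(A,b);return x,[np.linalg.norm((np.eye(3)-np.outer(d,d))@(x-o)) for o,d in rs]
def proj(p,X):
    M=p["world_to_cam"];c=M[:3,:3]@X+M[:3,3];q=p["mtx"]@np.array([c[0],-c[1],-c[2]]);return q[:2]/q[2]
E
python3 - <<'E'
from h import *
P=load();np.set_printoptions(precision=4,suppress=True)
S=lambda x,y:(x/3+180-.33,y/3+140-.33)
D=lambda x,y:(x/2.7+200-.33,y/2.7+110-.33)
for n,a,b,z in [("ngrip",(574,72),(423,83),.175),("wgrip",(466,412),(433,447),None),("wFL",(158,328),(187,443),.14),("wFR",(353,207),(285,267),.14),("wBL",(15,268),(24,403),.14),("nDL",(515,140),(385,155),.135),("nDR",(614,105),(450,95),.135),("nBL",(402,93),(262,104),.14),("wdoorFL",(310,500),(340,552),None),("wdoorFR",(490,342),(416,360),None)]:
    print(n,*tri([ray(P["scene"],S(*a)),ray(P["side"],D(*b))]), *( [plane(P["scene"],S(*a),z),plane(P["side"],D(*b),z)] if z else []))
for n in P: print(n,ray(P[n],(320,200)))
E
```

```text
ngrip [ 0.5644 -0.0192  0.1744] [np.float64(0.0003489962087007616), np.float64(0.00034899620870070176)] [ 0.5637 -0.0185  0.175 ] [ 0.5642 -0.0177  0.175 ]
wgrip [0.4423 0.2694 0.0867] [np.float64(0.001292326199398394), np.float64(0.0012923261993984263)]
wFL [0.5675 0.3721 0.1371] [np.float64(0.0006200116828894982), np.float64(0.0006200116828894346)] [0.5639 0.3743 0.14  ] [0.5661 0.375  0.14  ]
wFR [0.5845 0.1999 0.1388] [np.float64(0.0005257892010535806), np.float64(0.0005257892010536492)] [0.583  0.2009 0.14  ] [0.5839 0.2019 0.14  ]
wBL [0.6776 0.3831 0.1362] [np.float64(0.0021864099090740763), np.float64(0.00218640990907403)] [0.6724 0.3841 0.14  ] [0.675  0.3884 0.14  ]
nDL [0.573  0.0391 0.137 ] [np.float64(3.2415703635160385e-05), np.float64(3.241570363512814e-05)] [0.5756 0.0352 0.135 ] [0.574  0.0365 0.135 ]
nDR [ 0.556  -0.0683  0.1369] [np.float64(5.352385096000676e-05), np.float64(5.3523850960037396e-05)] [ 0.5584 -0.0726  0.135 ] [ 0.5569 -0.0714  0.135 ]
nBL [0.7011 0.0076 0.1316] [np.float64(0.0016042502336335433), np.float64(0.001604250233633567)] [0.6864 0.0276 0.14  ] [0.6949 0.0169 0.14  ]
wdoorFL [0.4694 0.3622 0.071 ] [np.float64(0.00033153489627263735), np.float64(0.0003315348962725986)]
wdoorFR [0.4861 0.1853 0.0735] [np.float64(0.0008870207223972925), np.float64(0.0008870207223971972)]
scene (array([0.1094, 0.7377, 0.4901]), array([ 0.5596, -0.7143, -0.4203]))
side (array([0.2942, 0.7809, 0.6877]), array([ 0.3165, -0.7082, -0.6311]))
```

```bash
cat >> h.py <<'E'
from scipy.spatial.transform import Rotation as R
np.set_printoptions(precision=4,suppress=True)
def st():
    from cell import sensors
    s=sensors.observe();q=s["tcp_rot"];return s,R.from_quat([q[1],q[2],q[3],q[0]]).as_matrix()
def to(goal,yaw):
    s,T=st();h=np.array([-np.sin(yaw),np.cos(yaw),0])
    z=T[:,2];h=h if h@z>0 else -h
    x=T[:,0];tw=np.degrees(np.arctan2(h@x,h@z))
    d=T.T@(np.array(goal)-s["tool_pos"])
    print("t",round(s["time_s"],2),"pos",s["tool_pos"],"F",s["wrist_force"],"w",round(s["gripper_width"],3),"\nT rows",T.tolist() and T,"\ntool offset",d,"twist",round(tw,2))
E
python3 - <<'E'
from h import *
to([.44,.27,.28],.096); to([.42,-.2,.28],.096)
E
```

```text
t 0.1 pos [ 0.2941 -0.5791  0.2303] F [-0.2119 -0.2349 -0.7198] w 1.002 
T rows [[-0.8917 -0.0005  0.4527]
 [-0.4527  0.0017 -0.8917]
 [-0.0003 -1.     -0.0017]] 
tool offset [-0.5145 -0.0484 -0.6912] twist 21.41
t 0.1 pos [ 0.2941 -0.5791  0.2303] F [-0.2119 -0.2349 -0.7198] w 1.002 
T rows [[-0.8917 -0.0005  0.4527]
 [-0.4527  0.0017 -0.8917]
 [-0.0003 -1.     -0.0017]] 
tool offset [-0.2839 -0.0491 -0.2811] twist 21.41
```

>>> {"name": "arm_command", "arguments": {"commands": [{"offset": [-0.02, -0.006, -0.033], "twist": 3, "gripper": 0}, {"offset": [-0.02, -0.006, -0.033], "twist": 3, "gripper": 0}, {"offset": [-0.02, -0.006, -0.033], "twist": 3, "gripper": 0}, {"offset": [-0.02, -0.006, -0.033], "twist": 3, "gripper": 0}, {"offset": [-0.02, -0.006, -0.033], "twist": 3, "gripper": 0}, {"offset": [-0.02, -0.006, -0.033], "twist": 3, "gripper": 0}, {"offset": [-0.02, -0.006, -0.033], "twist": 2, "gripper": 0}, {"offset": [-0.02, -0.006, -0.033], "twist": 1.4, "gripper": 0}], "grip_force": 40}}

```text
time_s: 0.77
tool_pos: [0.3719, -0.281, 0.2792]
tcp_rot: [0.033, -0.033, 0.706, -0.706]
wrist_force: [0.1, -0.0, 0.1]
gripper_width: 0.997
```

Run:
```python
from h import *
to([.40,.24,.28],.096); print(st()[0]["joints"])
```

```text
t 0.77 pos [ 0.3719 -0.281   0.2792] F [ 0.0998 -0.0059  0.1105] w 0.997 
T rows [[-0.9956 -0.0002  0.0938]
 [-0.0938  0.0003 -0.9956]
 [ 0.0001 -1.     -0.0004]] 
tool offset [-0.0769 -0.0006 -0.5161] twist -0.12
[-0.8911 -0.2428  1.9584  0.0001  1.4263  0.5857]
```

>>> {"name": "arm_command", "arguments": {"commands": [{"offset": [-0.01, 0, -0.04], "twist": 0, "gripper": 0}, {"offset": [-0.01, 0, -0.04], "twist": 0, "gripper": 0}, {"offset": [-0.01, 0, -0.04], "twist": 0, "gripper": 0}, {"offset": [-0.01, 0, -0.04], "twist": 0, "gripper": 0}, {"offset": [-0.01, 0, -0.04], "twist": 0, "gripper": 0}, {"offset": [-0.01, 0, -0.04], "twist": 0, "gripper": 0}, {"offset": [-0.01, 0, -0.04], "twist": 0, "gripper": 0}, {"offset": [-0.01, 0, -0.04], "twist": 0, "gripper": 0}]}}

```text
time_s: 1.43
tool_pos: [0.4204, 0.0453, 0.2792]
tcp_rot: [-0.034, 0.034, -0.706, 0.706]
wrist_force: [1.4, 0.2, 0.5]
gripper_width: 1.004
```

Run:
```python
from h import *
to([.40,.26,.28],.096); print(st()[0]["joints"])
from cell import viewer
print(viewer.camera_params("wrist"))
cv2.imwrite("pics/w1.png",viewer.read_camera("wrist"))
```

```text
t 1.43 pos [0.4204 0.0453 0.2792] F [1.3597 0.1729 0.4573] w 1.004 
T rows [[-0.9954  0.0004  0.096 ]
 [-0.096  -0.0001 -0.9954]
 [-0.0004 -1.      0.0001]] 
tool offset [-0.0003 -0.0008 -0.2156] twist 0.01
[-0.1622 -0.3646  2.0527  0.      1.4531  1.3125]
{'mtx': array([[291.8761,   0.    , 315.6165],
       [  0.    , 291.8761, 198.8891],
       [  0.    ,   0.    ,   1.    ]]), 'world_to_cam': array([[ 0.0954, -0.9954, -0.0004,  0.0058],
       [ 0.9459,  0.0908, -0.3116, -0.3454],
       [ 0.3102,  0.0293,  0.9502, -0.5592],
       [ 0.    ,  0.    ,  0.    ,  1.    ]])}
```

View pics/w1.png

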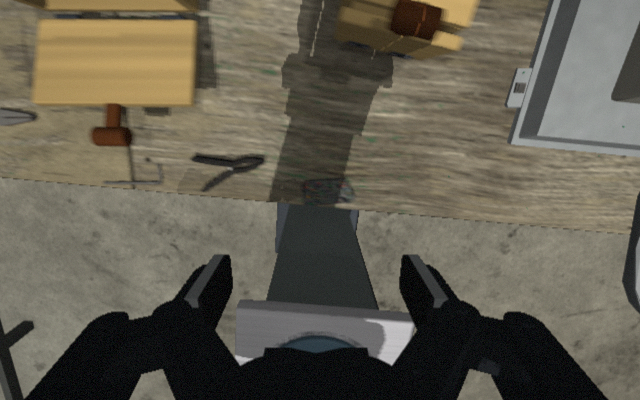

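Both grips show in the wrist view: the wide bar spans about (92–131, 127–147) and the narrow one is centred at about (416,20). I'll mask them and combine with the other views.

Run:
```python
from h import *
from cell import viewer
w=viewer.camera_params("wrist");P=load()
im=cv2.imread("pics/w1.png");hsv=cv2.cvtColor(im,cv2.COLOR_BGR2HSV)
m=((hsv[...,0]<13)|(hsv[...,0]>172))&(hsv[...,1]>110)&(hsv[...,2]<170)&(hsv[...,2]>25)
k,l,st_,ce=cv2.connectedComponentsWithStats(m.astype(np.uint8))
for i in range(1,k):
    if st_[i,4]>60: print(st_[i],ce[i])
# bar of wide: rows >=127
for n,b in(("w",(90,126,134,150)),("n",(388,0,445,45))):
    mm=m[b[1]:b[3],b[0]:b[2]]; ys,xs=np.nonzero(mm); print(n,xs.min()+b[0],xs.max()+b[0],ys.min()+b[1],ys.max()+b[1], cv2.minAreaRect(np.c_[xs+b[0],ys+b[1]].astype(np.float32)))
S=lambda x,y:(x/3+180-.33,y/3+140-.33)
D=lambda x,y:(x/2.7+200-.33,y/2.7+110-.33)
for n,a,b,c,z in [("n",(574,72),(423,83),(416,20),.175),("w",(466,412),(433,447),(111.5,137),.0867)]:
    print(n,tri([ray(P["scene"],S(*a)),ray(P["side"],D(*b)),ray(w,c)]),plane(w,c,z))
cv2.imwrite("pics/w1z.png",cv2.resize(np.hstack([im[0:160,20:220],im[0:160,320:500]]),None,fx=2.1,fy=2.1,interpolation=cv2.INTER_CUBIC))
# door corners wide in wrist
```

```text
[390   0  51  40 938] [415.2974  19.0021]
[ 92 104  40  42 671] [111.7779 129.7988]
w 92 131 126 145 ((111.5, 135.5), (39.0, 19.0), 0.0)
n 390 440 0 39 ((416.2799987792969, 19.37586212158203), (49.34096908569336, 34.69498825073242), 9.7824068069458)
n (array([ 0.5611, -0.0075,  0.1802]), [np.float64(0.003692159628774123), np.float64(0.0011159988405886547), np.float64(0.003952343905892849)]) [ 0.566 -0.007  0.175]
w (array([0.4385, 0.2801, 0.0971]), [np.float64(0.0043385774529969955), np.float64(0.0015255388245257108), np.float64(0.003016964999616431)]) [0.4389 0.2895 0.0867]
```

View pics/w1z.png

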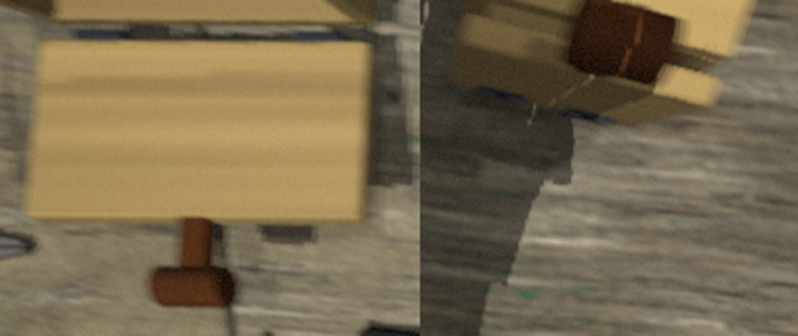

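The wrist rays were cast with a pose read after the arm had settled, so they are off. I'll take a fresh picture now that it is still.

Run:
```python
from h import *
from cell import viewer
to([.40,.26,.28],.096)
w=viewer.camera_params("wrist");P=load()
im=viewer.read_camera("wrist");cv2.imwrite("pics/w2.png",im)
to([.40,.26,.28],.096)
hsv=cv2.cvtColor(im,cv2.COLOR_BGR2HSV)
m=((hsv[...,0]<13)|(hsv[...,0]>172))&(hsv[...,1]>110)&(hsv[...,2]<170)&(hsv[...,2]>25)
k,l,st_,ce=cv2.connectedComponentsWithStats(m.astype(np.uint8))
c={}
for i in range(1,k):
    if st_[i,4]>60:
        x,y,ww,hh,_=st_[i]; print(st_[i],ce[i])
        if x<320: c["w"]=(x+ww/2-.5,y+hh-1-9.5)
        else: c["n"]=(x+ww/2-.5,y+hh/2-.5)
S=lambda x,y:(x/3+180-.33,y/3+140-.33)
D=lambda x,y:(x/2.7+200-.33,y/2.7+110-.33)
for n,a,b,z in [("n",(574,72),(423,83),.175),("w",(466,412),(433,447),.0867)]:
    print(n,c[n],tri([ray(P["scene"],S(*a)),ray(P["side"],D(*b)),ray(w,c[n])]),plane(w,c[n],z))
```

```text
t 1.48 pos [0.4204 0.0518 0.2791] F [-1.3758  2.3823  0.0901] w 0.999 
T rows [[-0.9945  0.0005  0.1046]
 [-0.1046  0.0046 -0.9945]
 [-0.0009 -1.     -0.0046]] 
tool offset [-0.0015  0.0001 -0.2092] twist 0.51
t 1.53 pos [0.4203 0.0484 0.279 ] F [-0.5072 -0.4978  0.4181] w 1.0 
T rows [[-0.9944 -0.0005  0.1055]
 [-0.1055  0.0015 -0.9944]
 [ 0.0004 -1.     -0.0016]] 
tool offset [-0.0022 -0.0007 -0.2126] twist 0.56
[ 403    1   57   42 1076] [430.4535  21.5511]
[101 104  42  42 757] [121.8798 128.6129]
n (np.float64(431.0), np.float64(21.5)) (array([ 0.565 , -0.0189,  0.1745]), [np.float64(0.000928683592871923), np.float64(0.0005347820753644288), np.float64(0.0013370198898229595)]) [ 0.5662 -0.0183  0.175 ]
w (np.float64(121.5), np.float64(135.5)) (array([0.4411, 0.2739, 0.091 ]), [np.float64(0.0025790329041128104), np.float64(0.0008094446513518116), np.float64(0.0018382079998108896)]) [0.4418 0.2779 0.0867]
```

>>> {"name": "arm_command", "arguments": {"commands": [{"offset": [-0.007, 0.01, -0.04], "twist": -0.4, "gripper": 0}, {"offset": [-0.007, 0.01, -0.04], "twist": 0, "gripper": 0}, {"offset": [-0.007, 0.01, -0.04], "twist": 0, "gripper": 0}, {"offset": [-0.007, 0.01, -0.04], "twist": 0, "gripper": 0}, {"offset": [-0.007, 0.01, -0.035], "twist": 0, "gripper": 0}, {"offset": [-0.007, 0.02, -0.025], "twist": 0, "gripper": 0}, {"offset": [0, 0.02, -0.005], "twist": 0, "gripper": 0}, {"offset": [0, 0.015, 0], "twist": 0, "gripper": 0}]}}

```text
time_s: 2.2
tool_pos: [0.4389, 0.2716, 0.1723]
tcp_rot: [-0.036, 0.038, -0.706, 0.706]
wrist_force: [-0.7, 0.4, -0.3]
gripper_width: 0.999
```

Run:
```python
from h import *
from cell import viewer
P=load();viewer.read_camera("wrist")
to([.441,.273,.069],.096)
w=viewer.camera_params("wrist")
im=viewer.read_camera("wrist");cv2.imwrite("pics/w3.png",im)
for z in(.085,.091):print(proj(w,np.array([.441,.273,z])))
```

```text
t 2.25 pos [0.4371 0.2702 0.1692] F [-1.4648 -1.0613 -2.2474] w 1.001 
T rows [[-0.9945 -0.0075  0.1042]
 [-0.1042 -0.0028 -0.9946]
 [ 0.0078 -1.      0.002 ]] 
tool offset [-0.005   0.1002 -0.0026] twist 0.48
[313.3114 198.64  ]
[313.2668 201.0134]
```

View pics/w3.png

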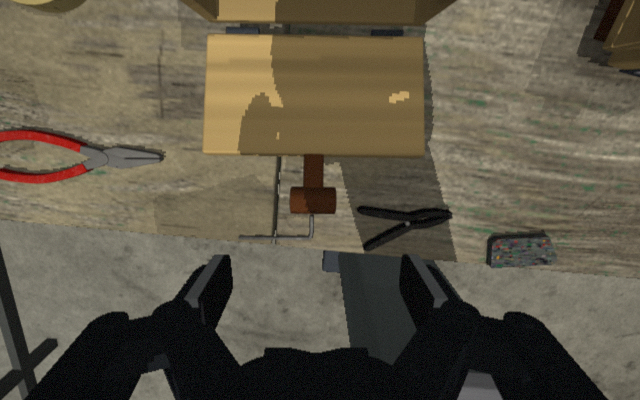

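The wide grip's bar is at (313,201), and my estimate predicts (313,199–201), so they agree. Descending to pinch.

>>> {"name": "arm_command", "arguments": {"commands": [{"offset": [-0.003, 0.02, -0.002], "twist": 0, "gripper": 0}, {"offset": [-0.002, 0.025, 0], "twist": 0, "gripper": 0}, {"offset": [0, 0.025, 0], "twist": 0, "gripper": 0}, {"offset": [0, 0.02, 0], "twist": 0, "gripper": 0}, {"offset": [0, 0.009, 0], "twist": 0, "gripper": 0}, {"offset": [0, 0, 0], "twist": 0, "gripper": 0}]}}

```text
time_s: 2.8
tool_pos: [0.4435, 0.2722, 0.0741]
tcp_rot: [-0.035, 0.037, -0.706, 0.707]
wrist_force: [-0.9, -0.3, 0.1]
gripper_width: 1.004
```

>>> {"name": "arm_command", "arguments": {"commands": [{"offset": [0, 0, 0], "twist": 0, "gripper": 1}, {"offset": [0, 0, 0], "twist": 0, "gripper": 1}, {"offset": [0, 0, 0], "twist": 0, "gripper": 1}, {"offset": [0, 0, 0], "twist": 0, "gripper": 1}, {"offset": [0, 0, 0], "twist": 0, "gripper": 1}, {"offset": [0, 0, 0], "twist": 0, "gripper": 1}]}}

```text
time_s: 3.3
tool_pos: [0.445, 0.2733, 0.0763]
tcp_rot: [0.037, -0.036, 0.706, -0.706]
wrist_force: [-0.4, -1.1, 2.7]
gripper_width: 0.408
```

Run:
```python
from h import *
from cell import viewer
to([.441,.273,.069],.096)
im=viewer.read_camera("wrist");cv2.imwrite("pics/w4.png",im)
```

```text
t 3.3 pos [0.445  0.2733 0.0763] F [-0.3639 -1.1044  2.6596] w 0.408 
T rows [[-0.9947  0.0014  0.1028]
 [-0.1028  0.0002 -0.9947]
 [-0.0014 -1.     -0.0001]] 
tool offset [ 0.004   0.0073 -0.0001] twist 0.4
```

View pics/w4.png

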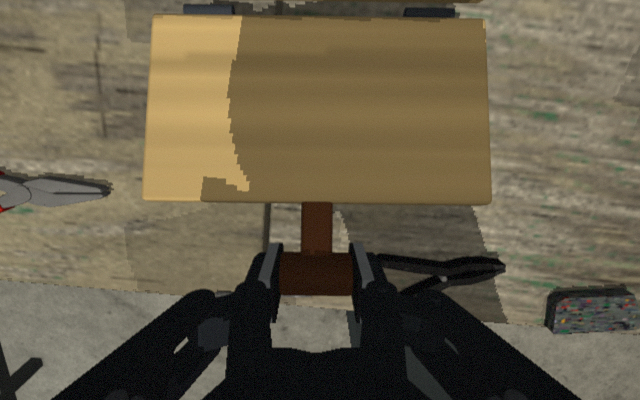

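The bar is pinched (opening 0.41, about 35 mm). Following the arc, radius 140 mm, from about 67° up.

>>> {"name": "arm_command", "arguments": {"commands": [{"offset": [-0.0043, -0.0093, 0], "twist": 0, "gripper": 1}, {"offset": [-0.005, -0.009, 0], "twist": 0, "gripper": 1}, {"offset": [-0.0056, -0.0086, 0], "twist": 0, "gripper": 1}, {"offset": [-0.0062, -0.0082, 0], "twist": 0, "gripper": 1}, {"offset": [-0.0068, -0.0077, 0], "twist": 0, "gripper": 1}, {"offset": [-0.0074, -0.0071, 0], "twist": 0, "gripper": 1}, {"offset": [-0.0079, -0.0066, 0], "twist": 0, "gripper": 1}, {"offset": [-0.0083, -0.006, 0], "twist": 0, "gripper": 1}]}}

```text
time_s: 4.02
tool_pos: [0.4956, 0.2779, 0.1379]
tcp_rot: [-0.036, 0.037, -0.706, 0.707]
wrist_force: [0.2, -3.6, -9.1]
gripper_width: 0.412
```

Run:
```python
from h import *
from cell import viewer
u=np.array([.9953,.096,0]);h=np.array([.569,.2854,.035])
a=.587;g=h-.14*np.sin(a)*u+np.array([0,0,.14*np.cos(a)-.019]);to(g,.096)
im=viewer.read_camera("wrist");cv2.imwrite("pics/w5.png",im)
```

```text
t 4.02 pos [0.4956 0.2779 0.1379] F [ 0.2397 -3.6396 -9.1423] w 0.412 
T rows [[-0.9946 -0.0025  0.1033]
 [-0.1033 -0.0018 -0.9946]
 [ 0.0027 -1.      0.0016]] 
tool offset [ 0.0037  0.0054 -0.0004] twist 0.43
```

View pics/w5.png

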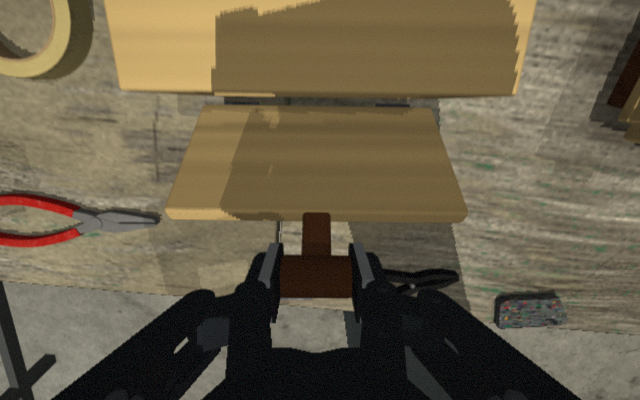

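>>> {"name": "arm_command", "arguments": {"commands": [{"offset": [-0.0088, -0.0045, 0], "twist": 0, "gripper": 1}, {"offset": [-0.0091, -0.004, 0], "twist": 0, "gripper": 1}, {"offset": [-0.0095, -0.0034, 0], "twist": 0, "gripper": 1}, {"offset": [-0.0097, -0.0027, 0], "twist": 0, "gripper": 1}, {"offset": [-0.0099, -0.002, 0], "twist": 0, "gripper": 1}, {"offset": [-0.0101, -0.0015, 0], "twist": 0, "gripper": 1}, {"offset": [-0.0102, -0.001, 0], "twist": 0, "gripper": 1}, {"offset": [-0.008, -0.0004, 0], "twist": 0, "gripper": 1}]}}

```text
time_s: 4.73
tool_pos: [0.5717, 0.2849, 0.1593]
tcp_rot: [-0.036, 0.037, -0.705, 0.707]
wrist_force: [-3.8, -8.9, 2.5]
gripper_width: 0.41
```

Run:
```python
from h import *
from cell import viewer
to([.569,.2854,.156],.096)
cv2.imwrite("pics/w6.png",viewer.read_camera("wrist"))
cv2.imwrite("pics/sc6.png",viewer.read_camera("side"))
to([.569,.2854,.156],.096)
```

```text
t 4.73 pos [0.5717 0.2849 0.1593] F [-3.8272 -8.8533  2.4621] w 0.41 
T rows [[-0.9946 -0.0004  0.1037]
 [-0.1036 -0.0034 -0.9946]
 [ 0.0007 -1.      0.0034]] 
tool offset [ 0.0026  0.0033 -0.0008] twist 0.45
t 4.83 pos [0.5727 0.285  0.1593] F [ 0.8677 -8.5451 -0.3185] w 0.407 
T rows [[-0.9946  0.002   0.1036]
 [-0.1036 -0.0027 -0.9946]
 [-0.0017 -1.      0.0029]] 
tool offset [ 0.0036  0.0033 -0.0008] twist 0.44
```

View pics/w6.png

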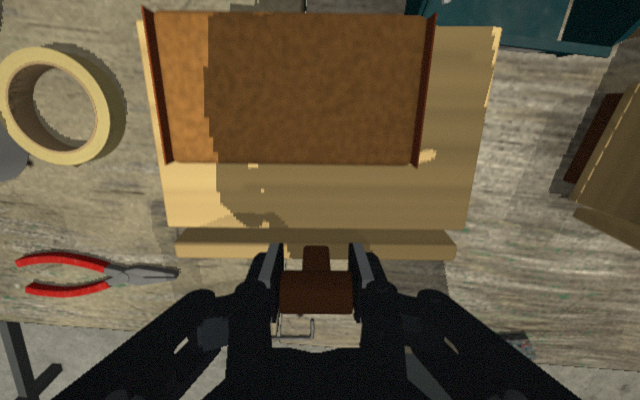

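View pics/sc6.png

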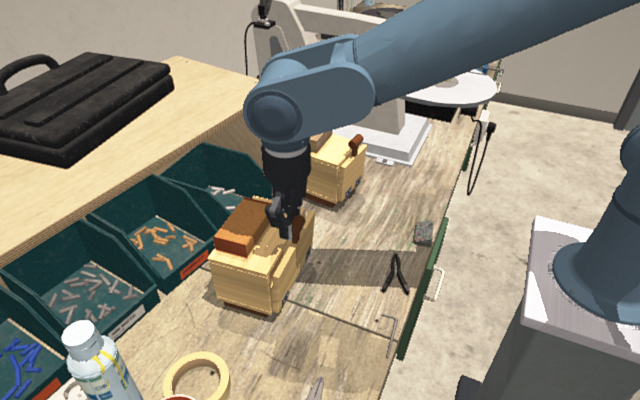

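The door is nearly upright, but the contact force is small, so I'll press on until the stop shows as force.

>>> {"name": "arm_command", "arguments": {"commands": [{"offset": [-0.004, 0, 0], "twist": 0, "gripper": 1}, {"offset": [-0.004, 0, 0], "twist": 0, "gripper": 1}, {"offset": [0, 0, 0], "twist": 0, "gripper": 1}]}}

```text
time_s: 5.08
tool_pos: [0.5799, 0.2856, 0.1592]
tcp_rot: [-0.037, 0.036, -0.705, 0.707]
wrist_force: [-0.5, -8.3, 0.9]
gripper_width: 0.408
```

Run:
```python
from h import *
from cell import viewer
to([.569,.2854,.156],.096)
cv2.imwrite("pics/w7.png",viewer.read_camera("wrist"))
```

```text
t 5.08 pos [0.5799 0.2856 0.1592] F [-0.5073 -8.2954  0.8585] w 0.408 
T rows [[-0.9946  0.0007  0.1034]
 [-0.1034 -0.0032 -0.9946]
 [-0.0003 -1.      0.0033]] 
tool offset [ 0.0108  0.0032 -0.0009] twist 0.43
```

View pics/w7.png

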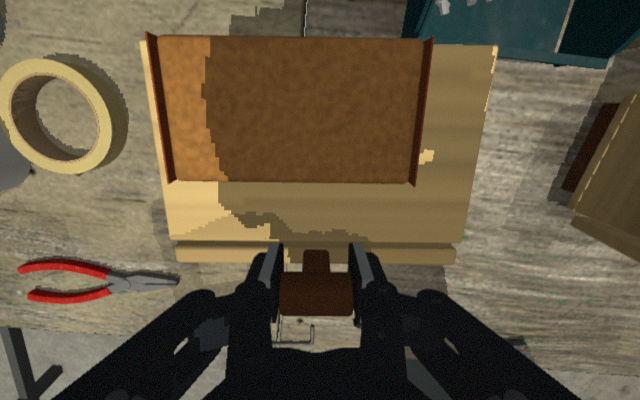

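>>> {"name": "arm_command", "arguments": {"commands": [{"offset": [-0.004, 0, 0], "twist": 0, "gripper": 1}, {"offset": [-0.003, 0, 0], "twist": 0, "gripper": 1}, {"offset": [0, 0, 0], "twist": 0, "gripper": 1}]}}

```text
time_s: 5.38
tool_pos: [0.5837, 0.286, 0.1588]
tcp_rot: [-0.034, 0.04, -0.704, 0.708]
wrist_force: [-13.6, -11.5, 7.8]
gripper_width: 0.41
```

Run:
```python
from h import *
from cell import viewer
to([.569,.2854,.156],.096)
cv2.imwrite("pics/w8.png",viewer.read_camera("wrist"))
```

```text
t 5.38 pos [0.5837 0.286  0.1588] F [-13.5791 -11.516    7.7631] w 0.41 
T rows [[-0.9946 -0.0082  0.1038]
 [-0.1038 -0.0053 -0.9946]
 [ 0.0087 -1.      0.0044]] 
tool offset [ 0.0146  0.003  -0.001 ] twist 0.46
```

View pics/w8.png

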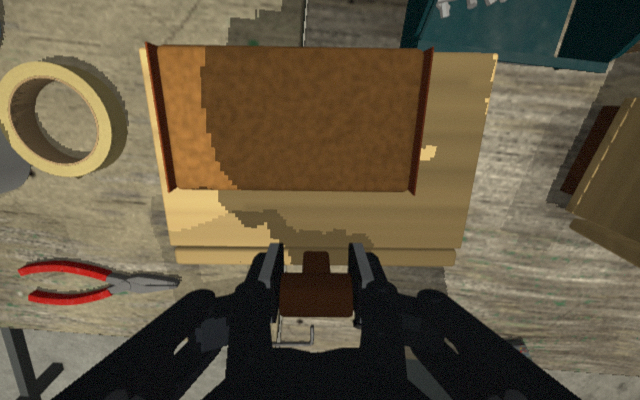

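The gap has closed and the force has jumped to -14 N in x, so the door is at its stop. One more light press, then release and lift.

>>> {"name": "arm_command", "arguments": {"commands": [{"offset": [-0.002, 0, 0], "twist": 0, "gripper": 1}, {"offset": [0, 0, 0], "twist": 0, "gripper": 1}, {"offset": [0, 0, 0], "twist": 0, "gripper": 0}, {"offset": [0, 0, 0], "twist": 0, "gripper": 0}, {"offset": [0, 0, 0], "twist": 0, "gripper": 0}, {"offset": [0, 0, 0], "twist": 0, "gripper": 0}, {"offset": [0, 0, 0], "twist": 0, "gripper": 0}, {"offset": [0, 0, 0], "twist": 0, "gripper": 0}]}}

```text
time_s: 6.1
tool_pos: [0.5878, 0.2883, 0.1578]
tcp_rot: [0.037, -0.036, 0.706, -0.706]
wrist_force: [-0.4, -0.5, 0.6]
gripper_width: 1.001
```

>>> {"name": "arm_command", "arguments": {"commands": [{"offset": [0, -0.01, 0], "twist": 0, "gripper": 0}, {"offset": [0, -0.02, 0], "twist": 0, "gripper": 0}, {"offset": [0, -0.03, 0], "twist": 0, "gripper": 0}, {"offset": [0, -0.03, 0], "twist": 0, "gripper": 0}, {"offset": [0, -0.02, 0], "twist": 0, "gripper": 0}, {"offset": [0, 0, 0], "twist": 0, "gripper": 0}]}}

```text
time_s: 6.6
tool_pos: [0.5901, 0.2889, 0.275]
tcp_rot: [0.04, -0.033, 0.707, -0.705]
wrist_force: [-0.2, 0.2, 0.8]
gripper_width: 1.0
```

Run:
```python
from h import *
from cell import viewer
to([.5655,-.0187,.26],-.157)
w=viewer.camera_params("wrist")
im=viewer.read_camera("wrist");cv2.imwrite("pics/w9.png",im)
s=viewer.read_camera("side");cv2.imwrite("pics/side9.png",cv2.resize(s[110:330,200:400],None,fx=2.7,fy=2.7,interpolation=cv2.INTER_CUBIC))
hsv=cv2.cvtColor(im,cv2.COLOR_BGR2HSV)
print(w)
```

```text
t 6.6 pos [0.5901 0.2889 0.275 ] F [-0.1993  0.2457  0.798 ] w 1.0 
T rows [[-0.9946  0.011   0.1033]
 [-0.1032  0.0033 -0.9947]
 [-0.0112 -0.9999 -0.0021]] 
tool offset [0.0564 0.0138 0.3035] twist 14.92
{'mtx': array([[291.8761,   0.    , 315.6165],
       [  0.    , 291.8761, 198.8891],
       [  0.    ,   0.    ,   1.    ]]), 'world_to_cam': array([[ 0.1027, -0.9947, -0.0027,  0.2282],
       [ 0.9484,  0.0987, -0.3013, -0.536 ],
       [ 0.3   ,  0.0284,  0.9535, -0.6097],
       [ 0.    ,  0.    ,  0.    ,  1.    ]])}
```

View pics/w9.png

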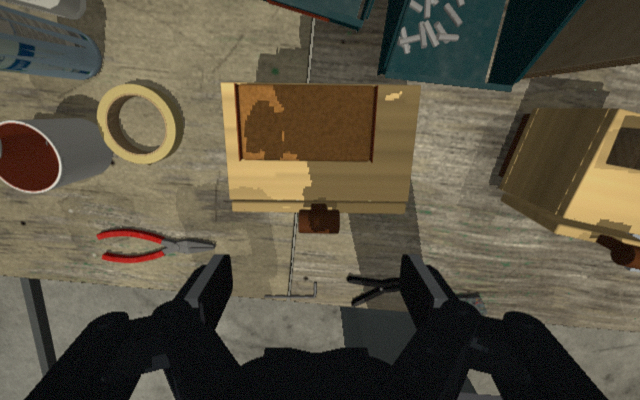

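View pics/side9.png

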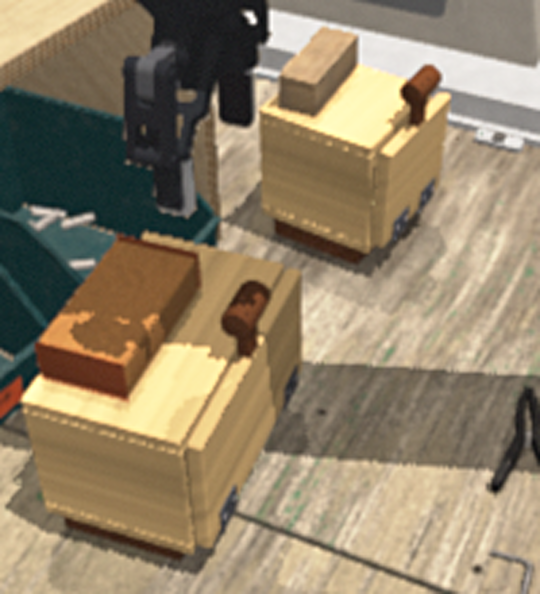

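Wide door looks shut, and its bar is at (319,220) in the wrist view. I'll check that it is really upright by triangulating, and compare with the narrow one.

Run:
```python
from h import *
P=load()
w={'mtx': np.array([[291.8761,0,315.6165],[0,291.8761,198.8891],[0,0,1]]),'world_to_cam':np.array([[ 0.1027, -0.9947, -0.0027,  0.2282],[ 0.9484,  0.0987, -0.3013, -0.536 ],[ 0.3,0.0284,0.9535,-0.6097],[0,0,0,1]])}
D=lambda x,y:(x/2.7+200-.33,y/2.7+110-.33)
print(plane(w,(319,220.5),.175),plane(P["side"],D(247,308),.175),tri([ray(P["side"],D(247,308)),ray(w,(319,220.5))]))
for c in[(232,201),(412,199),(232,212),(406,213)]: print(c,plane(w,c,.14),plane(w,c,.135))
# narrow
print("n",[plane(w,c,.175) for c in[(622,252)]])
for c in[(190,443),(283,267),(187,455),(300,275)]: print(c,plane(P["side"],D(*c),.14))
```

```text
[0.5705 0.2848 0.175 ] [0.5698 0.2856 0.175 ] (array([0.5702, 0.2847, 0.1742]), [np.float64(3.353683731860639e-05), np.float64(3.353683731859483e-05)])
(232, 201) [0.5686 0.3727 0.14  ] [0.5668 0.374  0.135 ]
(412, 199) [0.5895 0.1923 0.14  ] [0.5881 0.1904 0.135 ]
(232, 212) [0.5567 0.3725 0.14  ] [0.5547 0.3738 0.135 ]
(406, 213) [0.5741 0.1954 0.14  ] [0.5724 0.1936 0.135 ]
n [array([0.5685, 0.0003, 0.175 ])]
(190, 443) [0.5645 0.3742 0.14  ]
(283, 267) [0.5852 0.2025 0.14  ]
(187, 455) [0.5614 0.3832 0.14  ]
(300, 275) [0.5705 0.2053 0.14  ]
```

Run:
```python
import cv2
a=cv2.imread("pics/w9.png");cv2.imwrite("pics/w9z.png",cv2.resize(a[175:240,220:420],None,fx=4,fy=4,interpolation=cv2.INTER_CUBIC))
```

```text
(no output)
```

View pics/w9z.png

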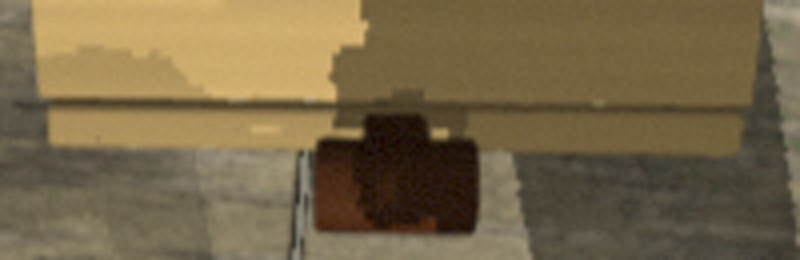

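A thin, even line (about 1–2 mm) remains between door and case. To be sure it is at the stop, I'll nudge the bar from the front with closed fingers.

>>> {"name": "arm_command", "arguments": {"commands": [{"offset": [0.035, 0, 0], "twist": 0, "gripper": 1}, {"offset": [0.035, 0.02, 0], "twist": 0, "gripper": 1}, {"offset": [0, 0.035, 0.002], "twist": 0, "gripper": 1}, {"offset": [0, 0.035, 0.002], "twist": 0, "gripper": 1}, {"offset": [0, 0.015, 0], "twist": 0, "gripper": 1}, {"offset": [0, 0, 0], "twist": 0, "gripper": 1}, {"offset": [0, 0, 0], "twist": 0, "gripper": 1}, {"offset": [0, 0, 0], "twist": 0, "gripper": 1}]}}

```text
time_s: 7.37
tool_pos: [0.5188, 0.2771, 0.1633]
tcp_rot: [0.037, -0.036, 0.706, -0.706]
wrist_force: [0.6, -0.2, 0.0]
gripper_width: 0.003
```

Run:
```python
from h import *
from cell import viewer
to([.545,.284,.165],.096)
im=viewer.read_camera("wrist");cv2.imwrite("pics/w10.png",im)
```

```text
t 7.37 pos [0.5188 0.2771 0.1633] F [ 0.61   -0.1584  0.0148] w 0.003 
T rows [[-0.9947  0.0012  0.1031]
 [-0.1031  0.0004 -0.9947]
 [-0.0012 -1.     -0.0003]] 
tool offset [-0.0267 -0.0016 -0.0042] twist 0.42
```

View pics/w10.png

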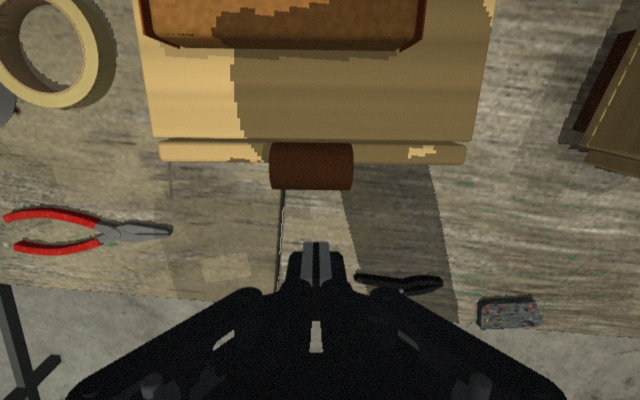

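Fingers are closed at (315,265), in front of the bar at (311,166). Advancing in small steps.

>>> {"name": "arm_command", "arguments": {"commands": [{"offset": [-0.012, 0, 0], "twist": 0, "gripper": 1}, {"offset": [-0.009, 0, 0], "twist": 0, "gripper": 1}, {"offset": [-0.005, 0, 0], "twist": 0, "gripper": 1}, {"offset": [-0.004, 0, 0], "twist": 0, "gripper": 1}, {"offset": [0, 0, 0], "twist": 0, "gripper": 1}]}}

```text
time_s: 7.83
tool_pos: [0.5489, 0.28, 0.163]
tcp_rot: [0.037, -0.036, 0.706, -0.706]
wrist_force: [-0.4, -0.9, 0.8]
gripper_width: -0.001
```

>>> {"name": "arm_command", "arguments": {"commands": [{"offset": [-0.003, 0, 0], "twist": 0, "gripper": 1}, {"offset": [0, 0, 0], "twist": 0, "gripper": 1}]}}

```text
time_s: 8.0
tool_pos: [0.5496, 0.2802, 0.1625]
tcp_rot: [-0.035, 0.038, -0.706, 0.706]
wrist_force: [-6.9, -1.8, 5.5]
gripper_width: -0.003
```

>>> {"name": "arm_command", "arguments": {"commands": [{"offset": [-0.003, 0, 0], "twist": 0, "gripper": 1}, {"offset": [0, 0, 0], "twist": 0, "gripper": 1}]}}

```text
time_s: 8.17
tool_pos: [0.5499, 0.2802, 0.1624]
tcp_rot: [-0.032, 0.041, -0.705, 0.707]
wrist_force: [-17.5, -4.3, 11.1]
gripper_width: -0.001
```

>>> {"name": "arm_command", "arguments": {"commands": [{"offset": [-0.002, 0, 0], "twist": 0, "gripper": 1}, {"offset": [0, 0, 0], "twist": 0, "gripper": 1}]}}

```text
time_s: 8.33
tool_pos: [0.55, 0.2803, 0.1624]
tcp_rot: [-0.031, 0.043, -0.705, 0.707]
wrist_force: [-25.0, -4.8, 15.9]
gripper_width: 0.005
```

Force climbed to 25 N while the TCP stayed put at x=0.550, so the wide door is firmly shut. Backing off and heading to the narrow locker.

>>> {"name": "arm_command", "arguments": {"commands": [{"offset": [0.02, 0, 0], "twist": 0, "gripper": 0.5}, {"offset": [0.025, 0, 0], "twist": 0, "gripper": 0}, {"offset": [0, -0.035, 0.01], "twist": 2, "gripper": 0}, {"offset": [0, -0.035, 0.02], "twist": 2, "gripper": 0}, {"offset": [0, -0.03, 0.028], "twist": 2, "gripper": 0}, {"offset": [0, 0, 0.04], "twist": 3, "gripper": 0}, {"offset": [0, 0, 0.04], "twist": 3, "gripper": 0}, {"offset": [0, 0, 0.04], "twist": 3, "gripper": 0}]}}

```text
time_s: 9.0
tool_pos: [0.5081, 0.0972, 0.2635]
tcp_rot: [0.056, -0.057, -0.705, 0.705]
wrist_force: [1.4, -1.1, 0.5]
gripper_width: 0.996
```

Run:
```python
from h import *
to([.5655,-.0187,.25],-.157)
```

```text
t 9.0 pos [0.5081 0.0972 0.2635] F [ 1.3749 -1.132   0.4626] w 0.996 
T rows [[-0.9872  0.0022 -0.1593]
 [ 0.1593 -0.0002 -0.9872]
 [-0.0022 -1.     -0.0001]] 
tool offset [-0.0751  0.0136  0.1052] twist -0.17
```

>>> {"name": "arm_command", "arguments": {"commands": [{"offset": [-0.018, 0, 0.03], "twist": 0, "gripper": 0}, {"offset": [-0.018, 0, 0.03], "twist": 0, "gripper": 0}, {"offset": [-0.018, 0.005, 0.025], "twist": 0, "gripper": 0}, {"offset": [-0.018, 0.005, 0.016], "twist": 0, "gripper": 0}, {"offset": [0, 0, 0], "twist": 0, "gripper": 0}, {"offset": [0, 0, 0], "twist": 0, "gripper": 0}]}}

```text
time_s: 9.5
tool_pos: [0.5632, -0.0133, 0.2519]
tcp_rot: [-0.057, 0.056, 0.705, -0.705]
wrist_force: [0.2, -0.2, 0.1]
gripper_width: 1.002
```

Run:
```python
from h import *
from cell import viewer
to([.5655,-.0187,.156],-.157)
w=viewer.camera_params("wrist")
im=viewer.read_camera("wrist");cv2.imwrite("pics/w11.png",im)
print(proj(w,np.array([.5655,-.0187,.175])))
hsv=cv2.cvtColor(im,cv2.COLOR_BGR2HSV)
m=((hsv[...,0]<13)|(hsv[...,0]>172))&(hsv[...,1]>110)&(hsv[...,2]<170)&(hsv[...,2]>25)
k,l,s_,ce=cv2.connectedComponentsWithStats(m.astype(np.uint8))
for i in range(1,k):
    if s_[i,4]>100: print(s_[i],ce[i],plane(w,ce[i],.175))
```

```text
t 9.5 pos [ 0.5632 -0.0133  0.2519] F [ 0.2324 -0.1521  0.086 ] w 1.002 
T rows [[-0.9872 -0.0013 -0.1596]
 [ 0.1596  0.0005 -0.9872]
 [ 0.0014 -1.     -0.0003]] 
tool offset [-0.0033  0.0958  0.005 ] twist -0.19
[322.5541 203.1856]
[  0 141  18  34 276] [  5.6123 161.6739] [0.6377 0.2162 0.175 ]
[297 186  46  33 769] [319.2354 204.1873] [ 0.5651 -0.0159  0.175 ]
```

View pics/w11.png

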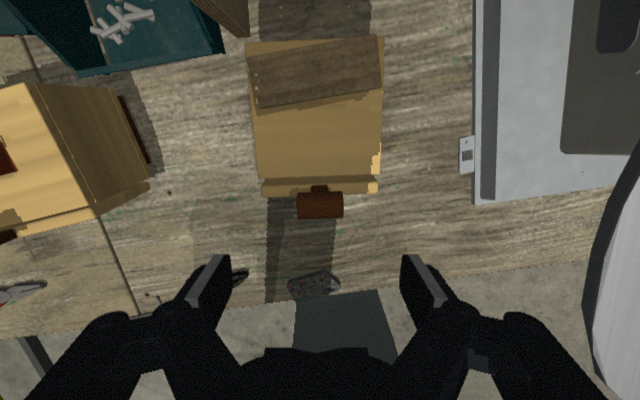

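The narrow bar is at (320,205), square to the jaws and giving (0.5645, -0.0165, 0.175). Descending and pinching.

>>> {"name": "arm_command", "arguments": {"commands": [{"offset": [-0.001, 0.02, 0.003], "twist": 0, "gripper": 0}, {"offset": [0, 0.025, 0], "twist": 0, "gripper": 0}, {"offset": [0, 0.025, 0], "twist": 0, "gripper": 0}, {"offset": [0, 0.018, 0], "twist": 0, "gripper": 0}, {"offset": [0, 0.009, 0], "twist": 0, "gripper": 0}, {"offset": [0, 0, 0], "twist": 0, "gripper": 0}, {"offset": [0, 0, 0], "twist": 0, "gripper": 0}]}}

```text
time_s: 10.13
tool_pos: [0.5639, -0.015, 0.1561]
tcp_rot: [0.055, -0.056, -0.705, 0.705]
wrist_force: [0.6, 0.4, 1.2]
gripper_width: 1.001
```

>>> {"name": "arm_command", "arguments": {"commands": [{"offset": [0, 0, 0], "twist": 0, "gripper": 1}, {"offset": [0, 0, 0], "twist": 0, "gripper": 1}, {"offset": [0, 0, 0], "twist": 0, "gripper": 1}, {"offset": [0, 0, 0], "twist": 0, "gripper": 1}, {"offset": [0, 0, 0], "twist": 0, "gripper": 1}, {"offset": [0, 0, 0], "twist": 0, "gripper": 1}]}}

```text
time_s: 10.63
tool_pos: [0.5644, -0.0169, 0.1567]
tcp_rot: [0.055, -0.056, -0.704, 0.706]
wrist_force: [-1.6, -5.1, 5.6]
gripper_width: 0.414
```

Run:
```python
from h import *
from cell import viewer
to([.5645,-.0165,.156],-.157)
im=viewer.read_camera("wrist");cv2.imwrite("pics/w12.png",im)
a=np.linspace(0,1.35,19);u=.14*np.sin(a);v=.14*np.cos(a)
print(np.c_[np.diff(u),-np.diff(v)]*1000)
```

```text
t 10.63 pos [ 0.5644 -0.0169  0.1567] F [-1.5729 -5.1151  5.6084] w 0.414 
T rows [[-0.9876  0.0014 -0.157 ]
 [ 0.1569 -0.0027 -0.9876]
 [-0.0018 -1.      0.0025]] 
tool offset [-0.      0.0007 -0.0004] twist -0.03
[[10.4902  0.3936]
 [10.4312  1.1785]
 [10.3136  1.9568]
 [10.1379  2.7241]
 [ 9.9053  3.476 ]
 [ 9.617   4.2085]
 [ 9.2746  4.9172]
 [ 8.8801  5.5984]
 [ 8.4357  6.248 ]
 [ 7.9438  6.8625]
 [ 7.4073  7.4385]
 [ 6.8291  7.9726]
 [ 6.2125  8.4619]
 [ 5.561   8.9036]
 [ 4.8782  9.2952]
 [ 4.168   9.6346]
 [ 3.4344  9.9198]
 [ 2.6814 10.1493]]
```

View pics/w12.png

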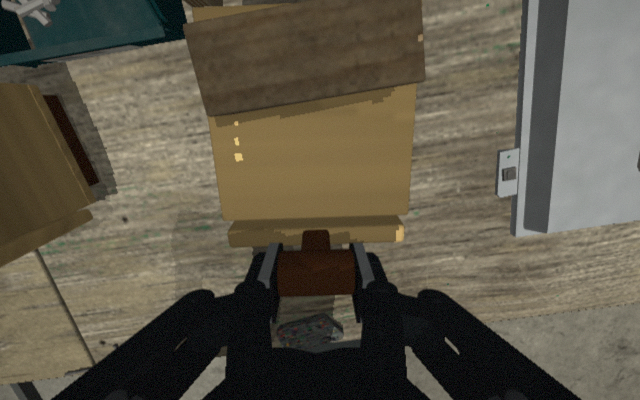

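Pinched, with the bar between the pads at (316,272). Pulling down along the arc.

>>> {"name": "arm_command", "arguments": {"commands": [{"offset": [0.0105, 0.0004, 0], "twist": 0, "gripper": 1}, {"offset": [0.0104, 0.0012, 0], "twist": 0, "gripper": 1}, {"offset": [0.0103, 0.002, 0], "twist": 0, "gripper": 1}, {"offset": [0.0101, 0.0027, 0], "twist": 0, "gripper": 1}, {"offset": [0.0099, 0.0035, 0], "twist": 0, "gripper": 1}, {"offset": [0.0096, 0.0042, 0], "twist": 0, "gripper": 1}, {"offset": [0.0093, 0.0049, 0], "twist": 0, "gripper": 1}, {"offset": [0.0089, 0.0056, 0], "twist": 0, "gripper": 1}]}}

```text
time_s: 11.35
tool_pos: [0.4876, -0.0071, 0.1322]
tcp_rot: [0.053, -0.058, -0.702, 0.708]
wrist_force: [2.7, -19.1, -1.3]
gripper_width: 0.414
```

Run:
```python
from h import *
from cell import viewer
a=8*.075;u=np.array([np.cos(-.157),np.sin(-.157),0])
to(np.array([.5645,-.0165,.016])-.14*np.sin(a)*u+[0,0,.14*np.cos(a)],-.157)
im=viewer.read_camera("wrist");cv2.imwrite("pics/w13.png",im)
```

```text
t 11.35 pos [ 0.4876 -0.0071  0.1322] F [  2.7116 -19.0777  -1.3198] w 0.414 
T rows [[-0.9875  0.0061 -0.1573]
 [ 0.1573 -0.009  -0.9875]
 [-0.0074 -0.9999  0.008 ]] 
tool offset [ 0.0016  0.0006 -0.0028] twist -0.05
```

View pics/w13.png

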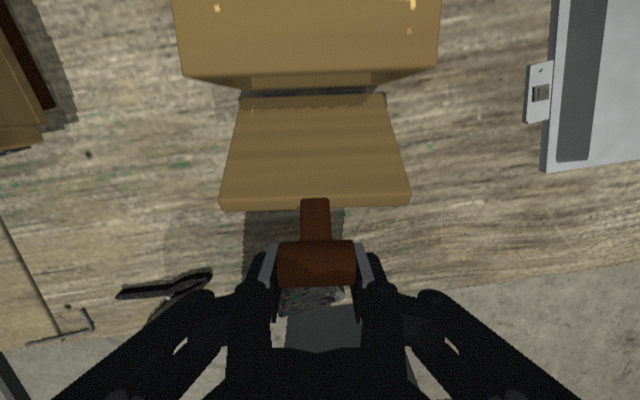

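>>> {"name": "arm_command", "arguments": {"commands": [{"offset": [0.0084, 0.0062, 0.001], "twist": 0, "gripper": 1}, {"offset": [0.0079, 0.0069, 0.001], "twist": 0, "gripper": 1}, {"offset": [0.0074, 0.0074, 0.001], "twist": 0, "gripper": 1}, {"offset": [0.0068, 0.008, 0], "twist": 0, "gripper": 1}, {"offset": [0.0062, 0.0085, 0], "twist": 0, "gripper": 1}, {"offset": [0.0056, 0.0089, 0], "twist": 0, "gripper": 1}, {"offset": [0.0049, 0.0093, 0], "twist": 0, "gripper": 1}, {"offset": [0.0042, 0.0096, 0], "twist": 0, "gripper": 1}]}}

```text
time_s: 12.07
tool_pos: [0.4355, -0.0008, 0.067]
tcp_rot: [0.054, -0.057, -0.703, 0.707]
wrist_force: [-3.4, -16.1, 4.4]
gripper_width: 0.413
```

>>> {"name": "arm_command", "arguments": {"commands": [{"offset": [0.0034, 0.0085, 0], "twist": 0, "gripper": 1}, {"offset": [0.002, 0.006, 0], "twist": 0, "gripper": 1}, {"offset": [0, 0, 0], "twist": 0, "gripper": 1}]}}

```text
time_s: 12.32
tool_pos: [0.4301, -0.0001, 0.0516]
tcp_rot: [0.055, -0.057, -0.703, 0.707]
wrist_force: [-1.5, -17.1, -1.9]
gripper_width: 0.415
```

Run:
```python
from h import *
from cell import viewer
a=1.35;u=np.array([np.cos(-.157),np.sin(-.157),0])
to(np.array([.5645,-.0165,.016])-.14*np.sin(a)*u+[0,0,.14*np.cos(a)],-.157)
im=viewer.read_camera("wrist");cv2.imwrite("pics/w14.png",im)
```

```text
t 12.32 pos [ 0.4301 -0.0001  0.0516] F [ -1.461  -17.1213  -1.8774] w 0.415 
T rows [[-0.9876  0.0025 -0.1569]
 [ 0.1569 -0.0063 -0.9876]
 [-0.0034 -1.      0.0059]] 
tool offset [ 0.0013  0.0049 -0.0048] twist -0.03
```

View pics/w14.png

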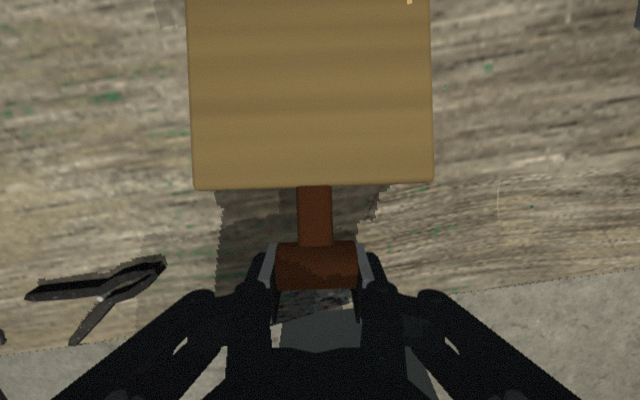

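>>> {"name": "arm_command", "arguments": {"commands": [{"offset": [0.001, 0.003, 0.001], "twist": 0, "gripper": 1}, {"offset": [0.0005, 0.003, 0], "twist": 0, "gripper": 1}, {"offset": [0, 0, 0], "twist": 0, "gripper": 1}]}}

```text
time_s: 12.62
tool_pos: [0.4286, 0.0, 0.0461]
tcp_rot: [0.055, -0.057, -0.703, 0.706]
wrist_force: [-0.8, -11.9, -1.0]
gripper_width: 0.414
```

>>> {"name": "arm_command", "arguments": {"commands": [{"offset": [0, 0.003, 0], "twist": 0, "gripper": 1}, {"offset": [0, 0, 0], "twist": 0, "gripper": 1}]}}

```text
time_s: 12.78
tool_pos: [0.4279, 0.0001, 0.0428]
tcp_rot: [0.055, -0.056, -0.703, 0.706]
wrist_force: [-3.0, -11.7, -1.0]
gripper_width: 0.409
```

>>> {"name": "arm_command", "arguments": {"commands": [{"offset": [0, 0.003, 0], "twist": 0, "gripper": 1}, {"offset": [0, 0, 0], "twist": 0, "gripper": 1}]}}

```text
time_s: 12.95
tool_pos: [0.4276, 0.0002, 0.0404]
tcp_rot: [0.056, -0.055, -0.704, 0.706]
wrist_force: [-6.7, -11.8, 7.2]
gripper_width: 0.415
```

>>> {"name": "arm_command", "arguments": {"commands": [{"offset": [0, 0.003, 0], "twist": 0, "gripper": 1}, {"offset": [0, 0, 0], "twist": 0, "gripper": 1}]}}

```text
time_s: 13.12
tool_pos: [0.4278, 0.0001, 0.0395]
tcp_rot: [0.057, -0.054, -0.703, 0.706]
wrist_force: [-19.3, -8.8, 33.8]
gripper_width: 0.412
```

Run:
```python
from h import *
from cell import viewer
to([.428,0,.04],-.157)
cv2.imwrite("pics/w15.png",viewer.read_camera("wrist"))
s=viewer.read_camera("side");cv2.imwrite("pics/side15.png",cv2.resize(s[110:330,250:450],None,fx=2.7,fy=2.7,interpolation=cv2.INTER_CUBIC))
```

```text
t 13.12 pos [0.4278 0.0001 0.0395] F [-19.2856  -8.7934  33.7868] w 0.412 
T rows [[-0.9877 -0.0039 -0.1561]
 [ 0.1561 -0.0038 -0.9877]
 [ 0.0033 -1.      0.0043]] 
tool offset [-0.0002 -0.0005  0.0001] twist 0.02
```

View pics/w15.png

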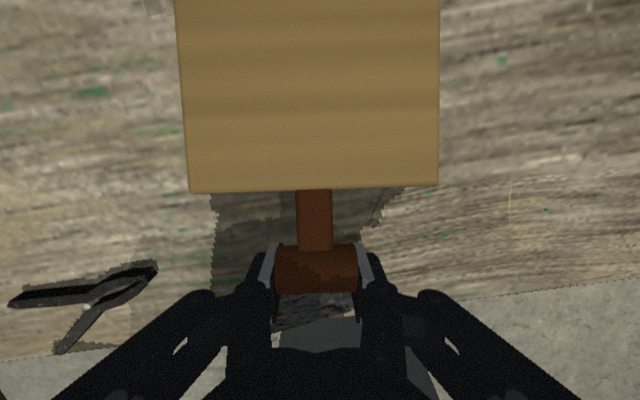

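View pics/side15.png

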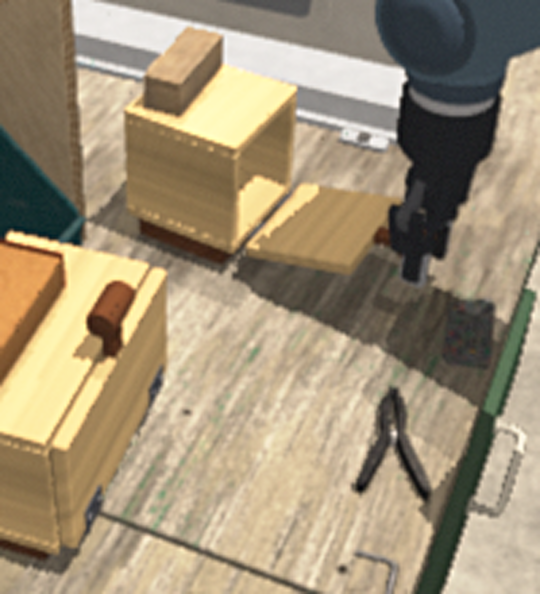

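Force jumped to +34 N in z as z stalled, so the door is at its stop. Releasing and retreating upward.

>>> {"name": "arm_command", "arguments": {"commands": [{"offset": [0, 0, 0], "twist": 0, "gripper": 0}, {"offset": [0, 0, 0], "twist": 0, "gripper": 0}, {"offset": [0, 0, 0], "twist": 0, "gripper": 0}, {"offset": [0, 0, 0], "twist": 0, "gripper": 0}, {"offset": [0, 0, 0], "twist": 0, "gripper": 0}, {"offset": [0, 0, 0], "twist": 0, "gripper": 0}]}}

```text
time_s: 13.72
tool_pos: [0.4274, 0.0022, 0.0363]
tcp_rot: [-0.056, 0.056, 0.705, -0.705]
wrist_force: [0.9, 0.5, 0.5]
gripper_width: 1.001
```

>>> {"name": "arm_command", "arguments": {"commands": [{"offset": [0, -0.01, 0], "twist": 0, "gripper": 0}, {"offset": [0, -0.025, 0], "twist": 0, "gripper": 0}, {"offset": [0, -0.035, 0], "twist": 0, "gripper": 0}, {"offset": [0, -0.04, 0], "twist": 0, "gripper": 0}, {"offset": [0, -0.04, 0], "twist": 0, "gripper": 0}, {"offset": [0, -0.03, 0], "twist": 0, "gripper": 0}, {"offset": [0, 0, 0], "twist": 0, "gripper": 0}, {"offset": [0, 0, 0], "twist": 0, "gripper": 0}]}}

```text
time_s: 14.38
tool_pos: [0.4288, 0.0018, 0.2194]
tcp_rot: [0.054, -0.058, -0.705, 0.705]
wrist_force: [-0.8, 0.1, -0.5]
gripper_width: 0.997
```

Run:
```python
from h import *
from cell import viewer
to([.428,0,.04],-.157)
w=viewer.camera_params("wrist");im=viewer.read_camera("wrist");cv2.imwrite("pics/w16.png",im)
np.save("w16.npy",w["world_to_cam"])
for n in("side","scene"):
    s=viewer.read_camera(n);cv2.imwrite(f"pics/{n}16.png",s)
s=cv2.imread("pics/side16.png");cv2.imwrite("pics/side16z.png",cv2.resize(s[110:330,200:420],None,fx=2.7,fy=2.7,interpolation=cv2.INTER_CUBIC))
```

```text
t 14.38 pos [0.4288 0.0018 0.2194] F [-0.8207  0.0736 -0.4981] w 0.997 
T rows [[-0.9875  0.0054 -0.1578]
 [ 0.1578 -0.0014 -0.9875]
 [-0.0056 -1.      0.0005]] 
tool offset [0.0015 0.1794 0.0018] twist -0.08
```

View pics/w16.png

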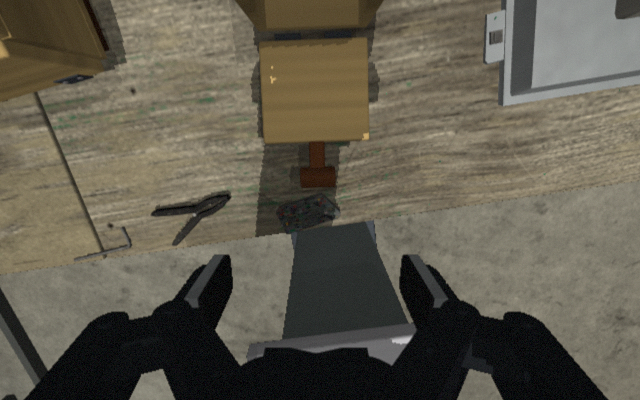

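View pics/side16z.png

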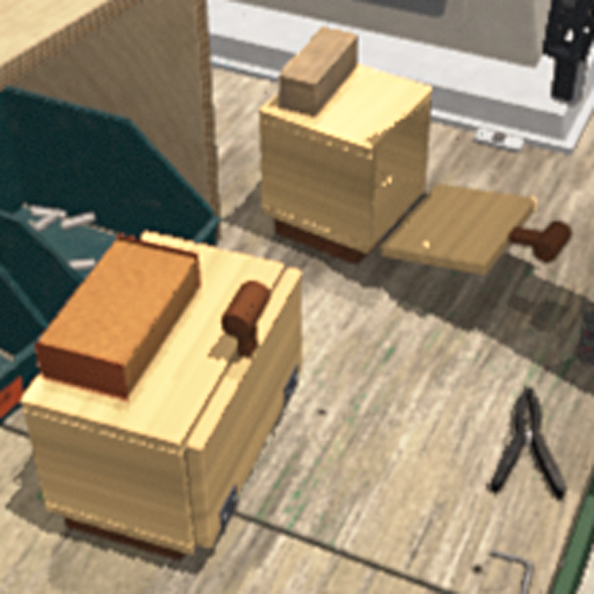

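Both are as wanted. The narrow bar is at (318,177) in the wrist view and (552,242) in the zoom. I'll triangulate its height, with 66 mm expected.

Run:
```python
from h import *
P=load();w={'mtx':np.array([[291.8761,0,315.6165],[0,291.8761,198.8891],[0,0,1]]),'world_to_cam':np.load("w16.npy")}
D=lambda x,y:(x/2.7+200-.33,y/2.7+110-.33)
print("narrow",tri([ray(P["side"],D(552,242)),ray(w,(318,177.5))]))
u=np.array([np.cos(-.157),np.sin(-.157),0])
print("expected",np.array([.5645,-.0175,.066])-.1366*u)
print("wide side",plane(P["side"],D(247,308),.175))
```

```text
narrow (array([ 0.4351, -0.0007,  0.0641]), [np.float64(0.0010038536003845074), np.float64(0.0010038536003843493)])
expected [0.4296 0.0039 0.066 ]
wide side [0.5698 0.2856 0.175 ]
```

Run:
```python
from cell import ticket
print(ticket.close_job())
```

```text
the job is handed in; nothing more can be done
None
```

The wide locker's door is shut and the narrow locker's door is fully down, done in that order. I handed the job in at about 14.5 s with the gripper open and well clear of both lockers.

- **Wide door:** I pinched its grip, swung it up and let go. I then pressed the bar with closed fingers. The force rose to 25 N without the door moving, so it is at its stop. The grip came out at about (0.570, 0.285, 0.174) m, against 175 mm height expected when shut. A thin, even line of 1–2 mm still showed between door and case, so I took it as normal clearance.
- **Narrow door:** I pinched its grip and drew it down until the upward force jumped to 34 N and it stopped. The grip then measured 64 mm above the bench, against 66 mm expected. Its horizontal position was 5–7 mm off my prediction.

**Checks that disagreed:** One early wrist-camera measurement was 10–20 mm off because it used the arm's pose from a moment later. I retook it before grasping. At the wide door's stop, the tool centre was about 14 mm past the grip, so the bar had probably slipped in the pads; that is why I pressed it again. While pulling the narrow door I saw up to 19 N of sideways force.

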